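Clear the sill and hold open the sprung gate of a tube-rack bay

ROBOT

A 6-joint arm with a two-finger parallel gripper is mounted at the origin on the work surface. World frame = base frame: x ahead of the robot, y to its left, z up, the work surface at z = 0. Lengths are in m, angles in rad, forces in N, time in s.
With the tool pointing down it reaches from about 0.35 to 0.85 m from the base axis. Payload 8.1 kg.
Tool frame: the origin (TCP) lies at the very end of the fingers, on their centre line; the grasp point (between the pads) lies 19 mm behind it; z points along the fingers, y is the line along which they close (so a half turn about z gives the same grasp; the last joint's range is limited). The gripper opens to 93 mm and grips with 3 to 60 N. Pads are 15 mm wide; open, the fingers measure 128 mm over their backs; the gripper's body (75 mm by 188 mm) begins 65 mm behind the grasp point.
Start: joints at [1.207, 0.13, 1.488, -0, 1.523, -0.085], TCP at [0.165, 0.577, 0.219] pointing down, gripper open.
Joint ranges: [-2.96, 2.96], [-0.89, 2.26], [0.02, 2.5], [-1.34, 4.48], [0, 2.73], [-2.66, 2.66]. Speed limits (rad/s): [2.39, 2.39, 2.79, 3.14, 3.14, 3.14].

INTERFACE

Orientations are given as a unit quaternion [w, x, y, z].
In Python, from station import robot, grab_frame gives the robot as it stands.
- The arm moves only by the shell command python3 -m pendant 'ROWS' [FORCE]. ROWS is a JSON object of lists of equal length, an entry for each row: "fingers": the finger opening in mm, from 0 to 93; "translation": the shift along the world's x, y, z in mm, a list of three; "rotation": the turn, a rotation vector about the world's x, y, z in rad, a list of three. In form: {"fingers": [fingers, ...], "translation": [[dx, dy, dz], ...], "rotation": [[ax, ay, az], ...]}. A call has 1 to 20 rows; each row shifts and turns the commanded pose from where the row before left it; what a row does not reach is not made up. A row lasts 1/10 s, in which the tool goes at most 50 mm and 8.59 degrees, less where a joint would pass 70% of its speed; a pose out of reach is approached as far as the arm can. A call is refused whole if a number of a shift passes 50 or a number of a turn 0.15, either way. A call with a gripper value outside its range is refused whole. The fingers move at their own pace and stop on an object; FORCE is the grip in N (left out, the last holds). Time passes only in rows, so rows that do not move let the fingers close. It gives the time, the measured TCP pose, the force, the opening and the grip force at its end, in the units of the state.
- robot.state(): the state, without advancing time (a new reading comes with each control period).
- grab_frame(name): name is "scene" or "side" or "wrist"; returns a dict with "pixels" (480x640x3 uint8, blue, green, red), "vertical_fov" (degrees; the focal length in pixels is half the picture's height over the tangent of half this angle, whatever the lens; pixels are square), "cx", "cy" (the principal point, pixels), "rvec" (rotation vector, rad) and "tvec" (3), from world to camera coordinates, as OpenCV has them. Camera axes: x right, y down, z forward; pixel columns grow to the right and rows downward; lengths in m; the calibration is good to about 2 mm. A picture is of the moment at which its call begins. There is no depth.
- robot.finish_job(): hands the job in; it is judged then, once.
The state is a dict: "t": time; "joint_positions": joint angles; "dq": joint speeds; "tau": joint torques, N m; "position": TCP position; "tcp_rot": TCP orientation; "wrist_force": force on the tool from outside, world axes, zero at the start; "wrist_torque": the same for the moment, N m; "width": opening from 0.0 (shut) to 1.0 (fully open); "gripper_force": force on a finger pad.
Only numpy, scipy, OpenCV 4.12 (cv2) and the standard library are available. Lean on these libraries where they do the work, as an engineer would, in place of code of your own. Each camera call takes 0.05 s, during which the arm holds its last target. There are 200 camera calls.

TASK

With the bench brush, not with your fingers, sweep the three stray caps completely off the black rubber mat in front of the rack bay's gate and leave them on the bench, then put the brush down on the bench off the mat. Then release the gate by squeezing its two catches on top of the bay, each between both fingers, first the one with the wide plates and after it the one with the narrow plates. Then swing the gate towards you by its upright handle, past the click of its detent, until it stands open at least 75 degrees, and finish while still holding it there, because it springs back if let go; leave the bottle, carton and jar alone.

Things in the scene. Friction and masses are not known exactly. Their poses are not given: they have to be found in the camera images.
- bay: Low open-topped white box with tube racks in it, fixed. Origin on the bench (z = 0) under the middle of the gate line; x points from the mat through the gate into the bay, y left along the gate, z up. Box: x 5 to 195 mm, y -150 to 150, 100 tall, with a shelf on top (x 10 to 72) carrying two catches. The shut gate lies in x = 0. Only catches, latch parts and handle rise above 100 mm (to 150).
- mat (a point): Middle of the flat black rubber mat in front of the gate. The mat is flush with the bench (no step), fixed; in the bay's frame it spans x -180 to -5 mm and y -95 to 95 mm; this point is at (-92.5, 0, 0) mm.
- gate (a joint): Gate angle (rad): 0 shut, 1.55 stop. White panel 8 mm thick, 92 mm tall, 12 mm above the bench, hinged upright at its left end; the right end swings over the mat to the robot. Locked until both catches are released. A spring pulls it shut (0.02 N m shut, 0.36 at 1.5 rad); a sprung ball detent resists from 0.3 to 0.8 rad with up to 0.6 N m, both ways: let go beyond it, the gate runs back to it.
- gate_hinge (a point): On the upright hinge axis of the gate, at bench height; fixed to the bay at (0, 90, 0) mm in its frame.
- gate_handle (a point): Point on the axis of the gate's handle, 128 mm above the bench: an upright round aluminium post 16 mm in diameter, top at 150 mm, in the gate's plane at its free end, 170 mm from the hinge axis. Pinch it from above from any side, fingertips above the 100 mm shelf. At gate angle q it is at (-170 sin q, 90 - 170 cos q, 128) mm in the bay's frame.
- wide_catch: Catch to squeeze FIRST: two upright grey plates on the shelf, each 44 mm long (bay x), 6 thick, 40 tall. Origin: on the shelf (z = 100 mm), midway between the plates as locked; axes as the bay; bay x = 36 mm. The +y plate is fixed, outer face at y = 20 mm; the -y plate slides, outer face at -20 when locked. The catches stand at bay y = 75 and -12 mm, either one in either place.
- wide_slide (a joint): Travel (m) of the wide catch's sliding plate towards the fixed one (+y): near 0 locked, 0.016 stop, releases the gate beyond 0.006 (aim for 0.011); 3 N of friction, stays where left. It carries a steel tongue hooked before a lug of the gate. Squeeze from above across y, fingers outside the plates: 47 mm are free between the catches, 40 mm from the right-hand one to the handle.
- narrow_catch: The catch to squeeze SECOND, the one with the narrow plates: as the wide one in all respects, but its plates are only 16 mm long along the bay's x. Origin and axes as for the wide one.
- narrow_slide (a joint): Travel (m) of the sliding plate of the narrow catch towards the fixed one (along +y): near 0 locked, 0.016 its stop, releases the gate beyond 0.006, 3 N of friction, stays where it is left.
- brush: Loose bench brush of pale wood, about 150 g, standing on its stiff bristles. Origin: under its middle, at the bristle ends; x along its length, z up. Bristles 130 x 26 mm and 24 mm tall, a wooden block 134 x 30 mm above them to 40 mm, and on it a ridge to hold it by: 70 mm long along x, 20 mm thick in y, from 40 to 76 mm.
- cap1: Loose white plastic screw cap 1 of 3, a disc 26 mm in diameter and 16 mm tall, 15 g. Origin: centre of its underside.
- cap2: Loose white plastic screw cap 2 of 3, a disc 26 mm in diameter and 16 mm tall, 15 g. Origin: centre of its underside.
- cap3: Loose white plastic screw cap 3 of 3, a disc 26 mm in diameter and 16 mm tall, 15 g. Origin: centre of its underside.
- reagent: Bystander: white bottle, 60 mm in diameter, 130 mm tall, right of the bay. Origin: centre of its underside.
- carton: Bystander: cardboard box 90 x 70 x 75 mm, right of the bay. Origin: centre of its underside.
- jar: Bystander: amber jar, 56 mm in diameter, 80 mm tall, left of the bay. Origin: centre of its underside.
There are look-alikes about, which are no part of the job. There is more than one size of the brush; the job needs the smallest.

How it is judged:
On the way, in this order (a step that is already met when the one before it is completed fails the run):
1. all three caps lie off the mat on the bench, with both catches still locked ((y of cap1 in the frame of bay below -0.097 m or y of cap1 in the frame of bay above 0.097 m or x of cap1 in the frame of bay below -0.182 m) and (y of cap2 in the frame of bay below -0.097 m or y of cap2 in the frame of bay above 0.097 m or x of cap2 in the frame of bay below -0.182 m) and (y of cap3 in the frame of bay below -0.097 m or y of cap3 in the frame of bay above 0.097 m or x of cap3 in the frame of bay below -0.182 m) and height (world z) of cap1 between -0.02 and 0.03 m and height (world z) of cap2 between -0.02 and 0.03 m and height (world z) of cap3 between -0.02 and 0.03 m and value of joint each of wide_slide, narrow_slide below 0.005 m), for 0.1 s.
2. the brush stands or lies off the mat, let go ((y of brush in the frame of bay below -0.097 m or y of brush in the frame of bay above 0.097 m or x of brush in the frame of bay below -0.182 m) and height (world z) of brush below 0.03 m and contact force between the fingers and brush below 0.1 N), for 0.1 s.
3. the wide catch is squeezed between both fingers until released, the narrow one still locked (value of joint wide_slide above 0.006 m and value of joint narrow_slide below 0.005 m and contact force between the fingers and wide_catch_c0 above 2 N and contact force between the fingers and wide_slide_c0 above 1 N), for 0.1 s.
4. then the narrow catch is squeezed between both fingers until released (value of joint each of narrow_slide, wide_slide above 0.006 m and contact force between the fingers and narrow_catch_c0 above 2 N and contact force between the fingers and narrow_slide_c0 above 1 N), for 0.1 s.
5. the gate is past its detent (value of joint gate above 0.9 rad), for 0.1 s.
At the end, for the whole second after the job is handed in: The gate is held still by the fingers (contact above 0.5 N) at more than 1.25 rad (72 degrees), both catches are released (beyond 6 mm), the three caps and the brush are on the bench off the mat (their origins at least 2 mm outside its edge), and the bystanders are where they were (within 30 mm) (value of joint gate above 1.25 rad and velocity of joint gate between -0.15 and 0.15 rad/s and contact force between the fingers and gate above 0.5 N and value of joint each of wide_slide, narrow_slide above 0.006 m and (y of brush in the frame of bay below -0.097 m or y of brush in the frame of bay above 0.097 m or x of brush in the frame of bay below -0.182 m) and height (world z) of each of brush, cap1, cap2, cap3 below 0.03 m and (y of cap1 in the frame of bay below -0.097 m or y of cap1 in the frame of bay above 0.097 m or x of cap1 in the frame of bay below -0.182 m) and (y of cap2 in the frame of bay below -0.097 m or y of cap2 in the frame of bay above 0.097 m or x of cap2 in the frame of bay below -0.182 m) and (y of cap3 in the frame of bay below -0.097 m or y of cap3 in the frame of bay above 0.097 m or x of cap3 in the frame of bay below -0.182 m) and height (world z) of each of cap1, cap2, cap3 above -0.02 m); the arm keeps its last pose, push and grip.
It fails at once if the narrow catch is released while the wide one is still locked (value of joint narrow_slide above 0.006 m and value of joint wide_slide below 0.006 m).
It fails at once if a cap is pushed by the fingers or the arm instead of the brush (contact force between any of the fingers, the arm and cap1 above 0.5 N or contact force between any of the fingers, the arm and cap2 above 0.5 N or contact force between any of the fingers, the arm and cap3 above 0.5 N).
It fails at once if a bystander is moved or knocked over (distance of any of reagent, carton, jar from where it was at the start of the episode above 0.03 m or angle between any of reagent, carton, jar's own z axis and vertical above 0.5 rad).
It also fails if it takes over 64 s, if anything falls off the work surface, if the arm or the gripper's body presses on something with over 40 N, if the wrist force passes 120 N, or if a joint passes its speed limit or range.

## Working session

There is one attempt and no reset: what is moved stays moved. The work goes in short steps, Python scripts to look and compute and a shell command to move; the robot and the scene stay as the last step left them, time stands still between calls to the robot, and variables do not carry over. Pictures are saved under pics/ and viewed, at most 10 in all, crops included, and the job is handed in when it is done.

```bash
mkdir -p pics; ls; cat > h.py <<'E'
import numpy as np, cv2
from station import robot, grab_frame
def cam(f):
    R=cv2.Rodrigues(np.array(f["rvec"],float))[0]; t=np.array(f["tvec"],float).ravel()
    F=240/np.tan(np.radians(f["vertical_fov"])/2)
    return R,t,F,f["cx"],f["cy"]
def ray(f,u,v,z):
    R,t,F,cx,cy=cam(f); d=R.T@np.array([(u-cx)/F,(v-cy)/F,1]); c=-R.T@t
    return c+d*(z-c[2])/d[2]
def proj(f,p):
    R,t,F,cx,cy=cam(f); q=R@np.array(p)+t
    return np.array([F*q[0]/q[2]+cx,F*q[1]/q[2]+cy])
E
python3 - <<'E'
from h import *
import pickle
fs={}
for n in("scene","side","wrist"):
    f=grab_frame(n); fs[n]=f; cv2.imwrite(f"pics/{n}0.png",f["pixels"])
    R,t,F,cx,cy=cam(f); print(n,-R.T@t,F,cx,cy,R[2])
pickle.dump(fs,open("f0.pkl","wb"))
print(robot.state())
E
```

```text
pics
scene [0.91001711 0.47764908 1.06728322] 479.7631378981729 315.5005152897295 247.2425432168348 [-0.35775413 -0.39522287 -0.84605607]
side [ 0.44211041 -0.68883832  0.74024752] 434.33004613038275 318.9914780290246 239.70634826850034 [ 0.05258806  0.76811612 -0.63814742]
wrist [0.09217556 0.59670866 0.38451504] 377.6287978029522 322.1952466806159 239.49085041674053 [ 0.26648292 -0.07825473 -0.96065761]
{'t': 0.15, 'joint_positions': array([ 1.20659765e+00,  1.31016174e-01,  1.48905049e+00, -1.24370272e-05,
        1.52298946e+00, -8.54117097e-02]), 'dq': array([-0.00011257, -0.00300378, -0.00259467,  0.00014675, -0.00113292,
       -0.00029204]), 'tau': array([ 1.59621245e-04, -5.60472715e+01, -4.92338312e+01,  7.68074300e-02,
        3.04277893e-02, -1.42919566e-04]), 'position': array([0.16494336, 0.57641657, 0.21779967]), 'tcp_rot': array([-1.57060276e-04,  1.38942172e-01,  9.90300226e-01, -7.14704707e-04]), 'wrist_force': array([-0.21154153, -0.63198383,  0.89989439]), 'wrist_torque': array([ 0.00131046, -0.02054456,  0.02604047]), 'gripper_force': 0.0, 'width': 1.0009460650769215}
```

View pics/scene0.png

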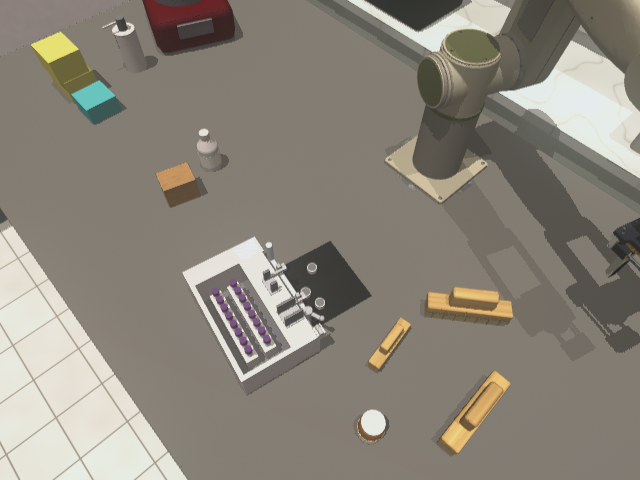

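View pics/side0.png

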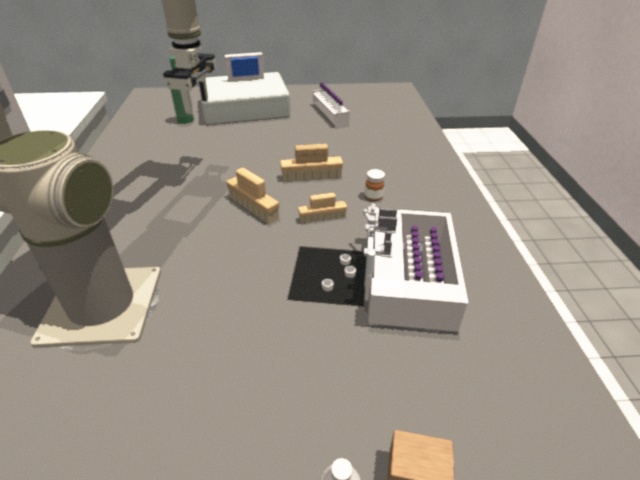

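The scene view shows the mat around (325,285), with three caps at (312,268), (306,293) and (320,302). The smallest brush is at (390,344), with the bay to its left. In the side view the mat is at (330,275) and the smallest brush at (322,209). Next I'll measure with masks.

```bash
python3 - <<'E'
from h import *
import pickle
fs=pickle.load(open("f0.pkl","rb"))
a=fs["scene"]["pixels"]; b=fs["side"]["pixels"]
A=cv2.resize(a[225:385,180:420],None,fx=3.2,fy=3.2,interpolation=cv2.INTER_CUBIC)[:,:768]
B=cv2.resize(b[180:330,280:470],None,fx=4,fy=4,interpolation=cv2.INTER_CUBIC)
cv2.imwrite("pics/a.png",A);cv2.imwrite("pics/b.png",B)
for n,roi in(("scene",(230,340,270,375)),("side",(235,310,285,375))):
    f=fs[n];p=f["pixels"];y0,y1,x0,x1=roi
    g=p.max(2); m=np.zeros_like(g); m[y0:y1,x0:x1]=(g[y0:y1,x0:x1]<35)*255
    m=cv2.morphologyEx(m,cv2.MORPH_CLOSE,np.ones((3,3)))
    c=max(cv2.findContours(m,0,2)[0],key=cv2.contourArea); h=cv2.convexHull(c)
    ap=cv2.approxPolyDP(h,3,True)[:,0]
    print(n,"mat",[(q.tolist(),ray(f,*q,0)[:2].round(4).tolist()) for q in ap])
    # caps: bright inside hull
    hm=cv2.fillPoly(np.zeros_like(g),[h],255); w=((p.min(2)>110)&(hm>0)).astype(np.uint8)
    k,l,s,ce=cv2.connectedComponentsWithStats(w)
    for i in range(1,k):
        if s[i,4]>8: print(" bright",s[i].tolist(),ce[i].round(1),ray(f,*ce[i],.014)[:2].round(4))
    hsv=cv2.cvtColor(p,cv2.COLOR_BGR2HSV); w=cv2.inRange(hsv,(8,80,90),(28,255,255))
    k,l,s,ce=cv2.connectedComponentsWithStats(w)
    for i in range(1,k):
        if s[i,4]>100:
            r=cv2.minAreaRect(np.argwhere(l==i)[:,::-1].astype(np.float32)); print(" orange",s[i].tolist(),ce[i].round(1),ray(f,*ce[i],.04)[:2].round(4),r)
E
```

```text
Traceback (most recent call last):
ValueError: max() iterable argument is empty
```

View pics/a.png

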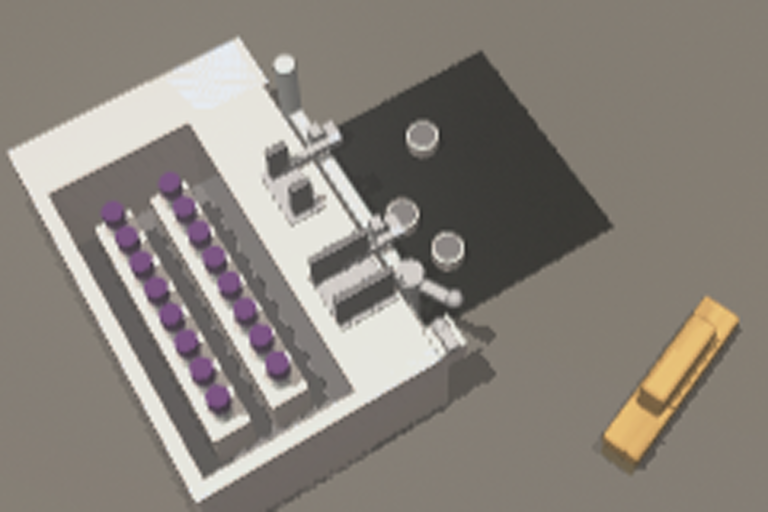

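View pics/b.png

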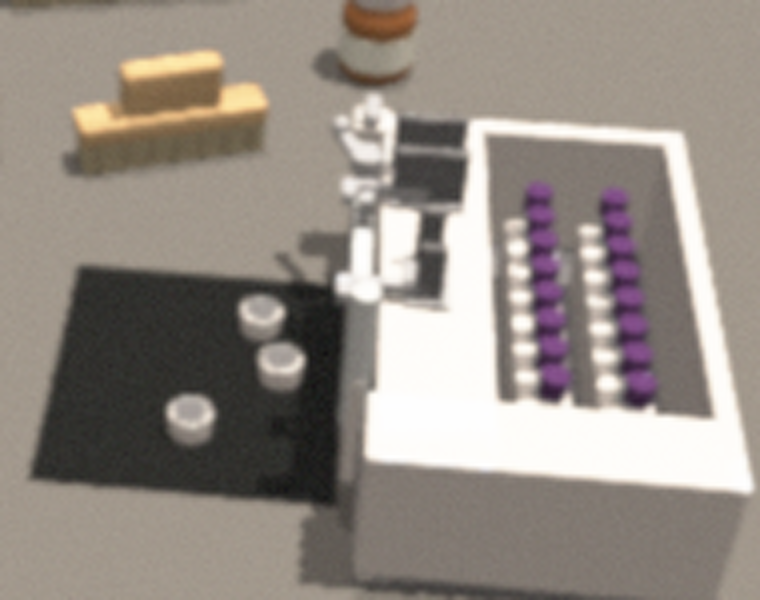

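The crops show the wide catch on the left (hinge side), at about (350,275) in crop a, and the narrow one at (290,180). The handle post is at (285,75), the caps at (422,138), (402,213) and (448,250), and the brush at (672,380). I'll fix the threshold.

```bash
python3 - <<'E'
from h import *
import pickle
fs=pickle.load(open("f0.pkl","rb"))
for n,roi in(("scene",(230,340,250,385)),("side",(235,315,280,372))):
    f=fs[n];p=f["pixels"];y0,y1,x0,x1=roi
    g=p.max(2); m=np.zeros_like(g); m[y0:y1,x0:x1]=(g[y0:y1,x0:x1]<75)*255
    m=cv2.morphologyEx(m,cv2.MORPH_OPEN,np.ones((3,3)))
    c=max(cv2.findContours(m,0,2)[0],key=cv2.contourArea); h=cv2.convexHull(c)
    ap=cv2.approxPolyDP(h,3,True)[:,0]
    print(n,"mat",g[285,350] if n=="scene" else g[290,310],[(q.tolist(),ray(f,*q,0)[:2].round(4).tolist()) for q in ap])
    hm=cv2.fillPoly(np.zeros_like(g),[h],255); w=((g>100)&(hm>0)).astype(np.uint8)
    k,l,s,ce=cv2.connectedComponentsWithStats(w)
    for i in range(1,k):
        if s[i,4]>8: print(" bright",s[i].tolist(),ce[i].round(1),ray(f,*ce[i],.010)[:2].round(4))
    hsv=cv2.cvtColor(p,cv2.COLOR_BGR2HSV); w=cv2.inRange(hsv,(8,80,60),(28,255,255))
    k,l,s,ce=cv2.connectedComponentsWithStats(w)
    for i in range(1,k):
        if s[i,4]>100 and abs(ce[i]-([390,344] if n=="scene" else [322,209])).max()<25:
            r=cv2.minAreaRect(np.argwhere(l==i)[:,::-1].astype(np.float32)); print(" orange",s[i].tolist(),ce[i].round(1),ray(f,*ce[i],.04)[:2].round(4),r)
# handpicked
s=fs["scene"];d=fs["side"]
S=lambda x,y:(180+(x+.5)/3.2-.5,225+(y+.5)/3.2-.5); D=lambda x,y:(280+(x+.5)/4-.5,180+(y+.5)/4-.5)
pr=lambda t,f,q,z:print(t,ray(f,*q,z)[:2].round(4))
for q in((240,38),(8,152),(200,500),(465,350)): pr("bay top",s,S(*q),.1)
pr("handle top",s,S(285,62),.15)
for q in((480,52),(612,227)): pr("mat s",s,S(*q),0)
for q in((80,268),(335,500),(33,478)): pr("mat d",d,D(*q),0)
for q in((422,135),(402,210),(448,246)): pr("cap s",s,S(*q),.016)
for q in((262,307),(281,355),(191,408)): pr("cap d",d,D(*q),.016)
for q in((705,320),(650,400)): pr("ridge s",s,S(*q),.076)
for q in((125,66),(218,56)): pr("ridge d",d,D(*q),.076)
for q in((700,300),(737,322),(635,462),(605,440)): pr("block s",s,S(*q),.04)
for q in((78,113),(265,93)): pr("block d",d,D(*q),.04)
E
```

```text
scene mat 57 [([330, 242], [0.4192, -0.0074]), ([369, 296], [0.4561, 0.1734]), ([325, 320], [0.5802, 0.1475]), ([304, 303], [0.5879, 0.08]), ([284, 271], [0.5663, -0.0216]), ([288, 263], [0.5435, -0.0328])]
 bright [307, 262, 10, 12, 97] [311.5 267.7] [0.5116 0.0223]
 bright [297, 287, 14, 13, 119] [304.3 292.7] [0.5719 0.0632]
 bright [315, 297, 10, 13, 104] [319.4 302.8] [0.5628 0.1084]
 bright [307, 305, 6, 6, 14] [309.7 307.2] [0.5881 0.1014]
 bright [316, 313, 9, 6, 17] [320.7 315.9] [0.5837 0.1359]
 orange [368, 318, 43, 53, 801] [388.8 343.8] [0.5254 0.2982] ((388.9712829589844, 343.61041259765625), (14.236774444580078, 57.37081527709961), 36.38435363769531)
side mat 48 [([300, 247], [0.4515, 0.1754]), ([362, 252], [0.6107, 0.1456]), ([365, 306], [0.5913, -0.0382]), ([289, 298], [0.4205, -0.003])]
 bright [337, 249, 10, 1, 10] [341.5 249. ] [0.5575 0.1492]
 bright [339, 254, 18, 23, 228] [347.3 264.9] [0.5656 0.0888]
 bright [321, 278, 13, 13, 130] [327.2 284. ] [0.5108 0.0266]
 orange [298, 193, 49, 27, 793] [322.3 205.8] [0.5188 0.3014] ((321.9155578613281, 205.5290985107422), (24.256290435791016, 48.07943344116211), 85.03025817871094)
bay top [ 0.5896 -0.0955]
bay top [ 0.7749 -0.13  ]
bay top [0.8261 0.1637]
bay top [0.6331 0.2022]
handle top [ 0.5951 -0.0284]
mat s [ 0.4175 -0.0105]
mat s [0.4518 0.1757]
mat d [0.4506 0.177 ]
mat d [ 0.5882 -0.0339]
mat d [ 0.4179 -0.0063]
cap s [0.5121 0.0232]
cap s [0.5677 0.0623]
cap s [0.5621 0.1084]
cap d [0.5627 0.1137]
cap d [0.5693 0.0697]
cap d [0.5113 0.0283]
ridge s [0.4879 0.2906]
ridge s [0.5581 0.305 ]
ridge d [0.487  0.2979]
ridge d [0.5514 0.3062]
block s [0.4638 0.2708]
block s [0.4567 0.3002]
block s [0.5849 0.3223]
block s [0.5891 0.2978]
block d [0.454  0.2954]
block d [0.5861 0.3114]
```

```bash
python3 -m pendant '{"fingers":[70,70,70,70,70,70,70,70,70,70,70],"translation":[[36,-28,0],[36,-28,0],[36,-28,0],[36,-28,0],[36,-28,0],[36,-28,0],[36,-28,0],[36,-28,0],[36,-28,0],[32,-25,0],[0,0,0]],"rotation":[[0,0,0.05],[0,0,0.05],[0,0,0.05],[0,0,0.05],[0,0,0.05],[0,0,0.05],[0,0,0.05],[0,0,0.05],[0,0,0.05],[0,0,0],[0,0,0]]}'
python3 - <<'E'
from h import *
import pickle
f=grab_frame("wrist"); cv2.imwrite("pics/w1.png",f["pixels"]); pickle.dump(f,open("w1.pkl","wb"))
s=robot.state(); print(s["position"],s["tcp_rot"],s["joint_positions"])
p=f["pixels"]; hsv=cv2.cvtColor(p,cv2.COLOR_BGR2HSV); w=cv2.inRange(hsv,(8,80,60),(28,255,255))
k,l,st,ce=cv2.connectedComponentsWithStats(w)
for i in range(1,k):
    if st[i,4]>300: print(st[i].tolist(),ce[i],ray(f,*ce[i],.05)[:2])
g=pickle.load(open("f0.pkl","rb"))["scene"]
for q in((177,200),(210,165)): print(ray(g,*q,.0)[:2])
E
```

```text
t: 1.25
position: [0.5242, 0.296, 0.2179]
tcp_rot: [0.0, -0.083, 0.997, -0.001]
wrist_force: [-1.5, 0.4, -0.1]
width: 0.755
gripper_force: 0.0
[0.52246221 0.29780957 0.21792193] [-4.57517356e-04 -8.35143472e-02  9.96506425e-01 -2.97876574e-04] [ 4.32991876e-01  1.35488012e-01  1.48395701e+00 -2.46809593e-04
  1.52321132e+00 -1.30501607e+00]
[329, 0, 142, 76, 5524] [382.37853005  26.74656046] [0.36387029 0.315829  ]
[500, 119, 140, 239, 23646] [571.8835321  239.02473991] [0.5065875  0.52445539]
[307, 136, 35, 142, 4520] [324.41150442 205.37035398] [0.51320511 0.29438283]
[129, 343, 37, 76, 1391] [143.42774982 381.0992092 ] [0.72630455 0.14014999]
[479, 343, 37, 76, 1390] [500.82661871 381.06546763] [0.66480894 0.50491709]
[218, 436, 422, 38, 13332] [443.44516952 457.31765677] [0.77038195 0.47134713]
[ 0.6418328  -0.39724749]
[ 0.49734093 -0.44190815]
```

View pics/w1.png

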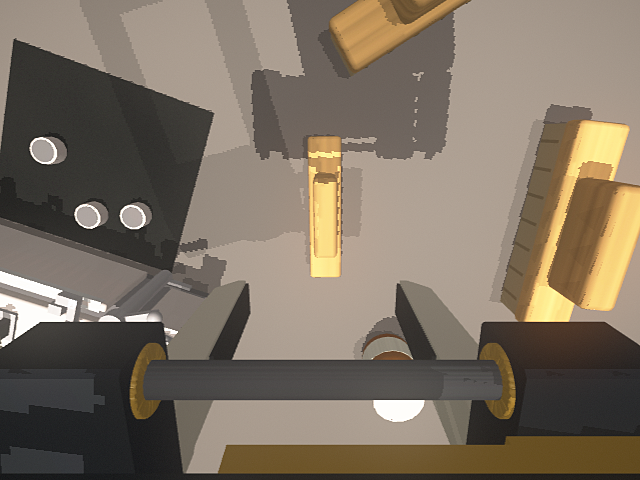

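The wrist view shows the small brush at (325,205) with its ridge from (325,178) to (326,255), and the caps at (45,150), (90,214) and (133,215). Mat corners are at (15,40), (213,113) and (174,268).

```bash
python3 - <<'E'
from h import *
import pickle
f=pickle.load(open("w1.pkl","rb"))
for q,z in(((325,175),.076),((326,256),.076),((308,140),.04),((341,140),.04),((310,276),.04),((341,276),.04),((15,40),0),((213,113),0),((174,268),0),((44,149),.016),((89,213),.016),((132,213),.016)): print(q,ray(f,*q,z)[:2].round(4))
E
```

```text
(325, 175) [0.4835 0.2898]
(326, 256) [0.5517 0.3022]
(308, 140) [0.4598 0.2707]
(341, 140) [0.455  0.2994]
(310, 276) [0.5865 0.2925]
(341, 276) [0.5815 0.3224]
(15, 40) [ 0.4174 -0.0107]
(213, 113) [0.4511 0.1748]
(174, 268) [0.6177 0.1467]
(44, 149) [0.5101 0.0233]
(89, 213) [0.5661 0.0653]
(132, 213) [0.559  0.1076]
```

```bash
python3 -m pendant '{"fingers":[70,70,70,70,70,70,18,18,18,18,18,18,18,18],"translation":[[-3.5,-1.5,-30],[0,0,-40],[0,0,-40],[0,0,-40],[0,0,-22],[0,0,0],[0,0,0],[0,0,0],[0,0,0],[0,0,0],[0,0,0],[0,0,0],[0,0,0],[0,0,0]],"rotation":[[0,0,0],[0,0,0],[0,0,0],[0,0,0],[0,0,0],[0,0,0],[0,0,0],[0,0,0],[0,0,0],[0,0,0],[0,0,0],[0,0,0],[0,0,0],[0,0,0]]}' 30
```

```text
t: 2.7
position: [0.5177, 0.2983, 0.0467]
tcp_rot: [0.0, -0.085, 0.996, -0.0]
wrist_force: [-1.6, -1.0, 1.5]
width: 0.213
gripper_force: 30.0
```

```bash
python3 -m pendant '{"fingers":[18,18,18,18,18,18,18,18,18],"translation":[[0,0,25],[7,-28,0],[7,-28,0],[7,-28,0],[7,-28,0],[5.5,-28,0],[0,0,0],[0,0,-23],[0,0,0]],"rotation":[[0,0,0],[0,0,-0.069],[0,0,-0.069],[0,0,-0.069],[0,0,-0.069],[0,0,-0.069],[0,0,0],[0,0,0],[0,0,0]]}' 30
python3 - <<'E'
from h import *
import pickle
a=grab_frame("scene"); b=grab_frame("side"); pickle.dump((a,b),open("s2.pkl","wb"))
A=cv2.resize(a["pixels"][225:375,220:420],(400,300),interpolation=cv2.INTER_CUBIC)
B=cv2.resize(b["pixels"][150:330,250:490],(400,300),interpolation=cv2.INTER_CUBIC)
cv2.imwrite("pics/c.png",np.hstack([A,B]))
E
```

```text
t: 3.6
position: [0.5502, 0.1583, 0.0469]
tcp_rot: [-0.001, 0.087, 0.996, -0.0]
wrist_force: [-0.7, -0.1, -1.5]
width: 0.213
gripper_force: 30.0
```

View pics/c.png

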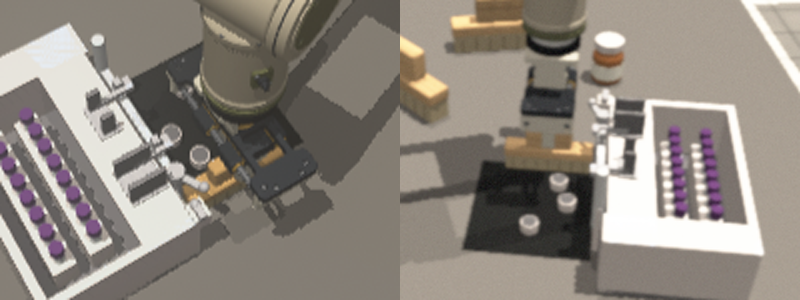

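The brush stands at the mat's left end, with all three caps on the mat to its right and within its length. Sweeping now.

```bash
python3 -m pendant '{"fingers":[18,18,18,18,18,18,18,18,18,18,18,18,18,18,18,18,18,18,18,18],"translation":[[-2.2,-12.3,0],[-2.2,-12.3,0],[-2.2,-12.3,0],[-2.2,-12.3,0],[-2.2,-12.3,0],[-2.2,-12.3,0],[-2.2,-12.3,0],[-2.2,-12.3,0],[-2.2,-12.3,0],[-2.2,-12.3,0],[-2.2,-12.3,0],[-2.2,-12.3,0],[-2.2,-12.3,0],[-2.2,-12.3,0],[-2.2,-12.3,0],[-2.2,-12.3,0],[-2.2,-12.3,0],[-2.2,-12.3,0],[0,0,0],[0,0,0]],"rotation":[[0,0,0],[0,0,0],[0,0,0],[0,0,0],[0,0,0],[0,0,0],[0,0,0],[0,0,0],[0,0,0],[0,0,0],[0,0,0],[0,0,0],[0,0,0],[0,0,0],[0,0,0],[0,0,0],[0,0,0],[0,0,0],[0,0,0],[0,0,0]]}' 30
python3 - <<'E'
from h import *
import pickle
a=grab_frame("scene"); b=grab_frame("side"); pickle.dump((a,b),open("s3.pkl","wb"))
A=cv2.resize(a["pixels"][185:335,220:420],(400,300),interpolation=cv2.INTER_CUBIC)
B=cv2.resize(b["pixels"][210:390,250:490],(400,300),interpolation=cv2.INTER_CUBIC)
cv2.imwrite("pics/d.png",np.hstack([A,B]))
E
```

```text
t: 5.7
position: [0.5114, -0.0633, 0.0486]
tcp_rot: [-0.0, 0.087, 0.996, 0.0]
wrist_force: [0.1, 0.5, -0.6]
width: 0.214
gripper_force: 30.0
```

View pics/d.png

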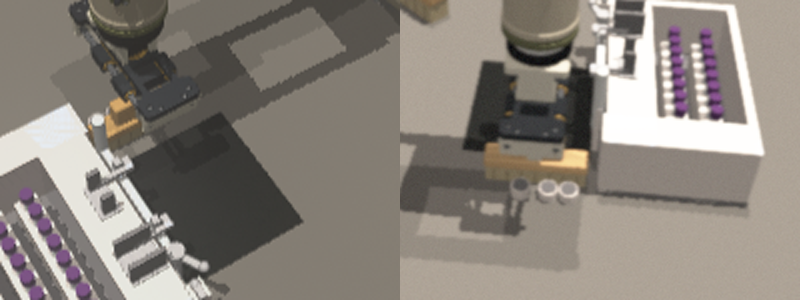

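All three caps are lined up in front of the brush, off the mat, at (520,187), (547,189) and (568,190) in the right half. I'll lower the brush and release it.

```bash
python3 -m pendant '{"fingers":[18,18,60,60,60,60,60,60,60,60,60,60,60],"translation":[[0,0,-2],[0,0,0],[0,0,0],[0,0,0],[0,0,0],[0,0,0],[0,0,20],[0,0,40],[0,0,45],[0,0,45],[0,0,30],[0,0,0],[0,0,0]],"rotation":[[0,0,0],[0,0,0],[0,0,0],[0,0,0],[0,0,0],[0,0,0],[0,0,0],[0,0,0],[0,0,0],[0,0,0],[0,0,0],[0,0,0],[0,0,0]]}' 30
```

```text
t: 7.1
position: [0.512, -0.0632, 0.2273]
tcp_rot: [0.001, 0.087, 0.996, -0.0]
wrist_force: [-0.2, 0.2, -1.2]
width: 0.645
gripper_force: 0.0
```

```bash
python3 -m pendant '{"fingers":[60,60,60,60,60,60,60],"translation":[[29.4,37.6,0],[29.4,37.6,0],[29.4,37.6,0],[29.4,37.6,0],[29.4,37.6,0],[0,0,0],[0,0,0]],"rotation":[[0,0,0],[0,0,0],[0,0,0],[0,0,0],[0,0,0],[0,0,0],[0,0,0]]}' 15
python3 - <<'E'
from h import *
import pickle
f=grab_frame("wrist"); cv2.imwrite("pics/w2.png",f["pixels"]); a=grab_frame("side");pickle.dump((f,a),open("w2.pkl","wb"))
s=robot.state(); print(s["position"],s["tcp_rot"],s["joint_positions"])
E
```

```text
t: 7.8
position: [0.6573, 0.1257, 0.2227]
tcp_rot: [-0.003, 0.086, 0.996, -0.001]
wrist_force: [-0.4, 0.4, -0.4]
width: 0.643
gripper_force: 0.0
[0.65755206 0.12408092 0.22518382] [-1.13630126e-03  8.70193280e-02  9.96205879e-01 -4.37379568e-04] [ 1.10152397e-01  3.17509896e-01  1.26144188e+00 -4.12356987e-04
  1.56504086e+00 -1.28638188e+00]
```

View pics/w2.png

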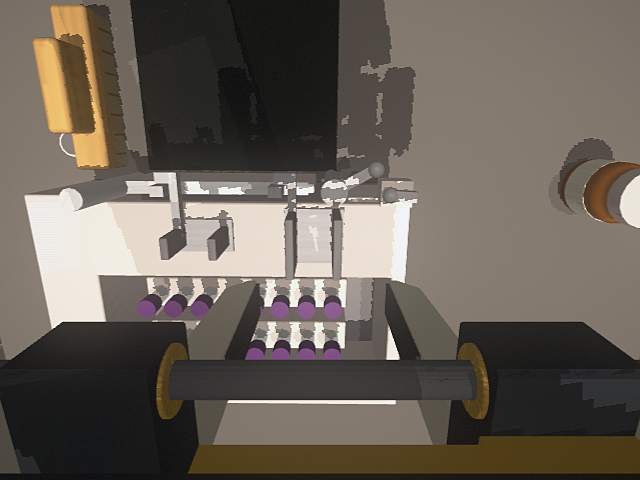

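The wrist view from above shows the wide catch plates at columns 286–296 and 333–341, the narrow plates at (172,243) and (218,243), the handle top at (70,198), and the brush and caps off the mat at top left. I'll project the expected corners to check the bay pose.

```bash
python3 - <<'E'
from h import *
import pickle
f,a=pickle.load(open("w2.pkl","rb"))
th=np.radians(-10);c,s=np.cos(th),np.sin(th)
W=lambda x,y,z:(.6095+c*x-s*y,.0515+s*x+c*y,z)
for nm,y0,L in(("wide",.075,.022),("narrow",-.012,.008)):
    for y in(-.02,-.014,.014,.02):
        print(nm,y,[proj(f,W(.036+x,y0+y,z)).round(0).tolist() for x,z in((-L,.14),(L,.14),(L,.1))])
print("handle",proj(f,W(0,-.08,.15)).round(0),"baycorners",[proj(f,W(.005,y,.1)).round(0).tolist() for y in(-.15,.15)])
p=f["pixels"]
for r in(225,235,245,255): print(r,p[r,150:236,1].tolist() if r<250 else "",p[r,276:350,1].tolist())
E
```

```text
wide -0.02 [[285.0, 216.0], [287.0, 277.0], [291.0, 259.0]]
wide -0.014 [[294.0, 216.0], [295.0, 277.0], [299.0, 259.0]]
wide 0.014 [[335.0, 216.0], [335.0, 277.0], [333.0, 259.0]]
wide 0.02 [[344.0, 216.0], [343.0, 277.0], [341.0, 259.0]]
narrow -0.02 [[159.0, 236.0], [161.0, 258.0], [182.0, 242.0]]
narrow -0.014 [[168.0, 236.0], [170.0, 258.0], [190.0, 242.0]]
narrow 0.014 [[208.0, 236.0], [210.0, 258.0], [225.0, 242.0]]
narrow 0.02 [[217.0, 236.0], [219.0, 258.0], [232.0, 242.0]]
handle [ 72. 198.] baycorners [[24.0, 193.0], [413.0, 194.0]]
225 [219, 218, 217, 219, 218, 218, 219, 218, 218, 218, 218, 218, 218, 218, 218, 218, 219, 218, 218, 219, 220, 225, 201, 96, 107, 112, 111, 111, 107, 106, 101, 83, 86, 80, 130, 203, 193, 187, 187, 187, 187, 187, 186, 187, 188, 187, 187, 188, 189, 187, 188, 188, 188, 188, 187, 189, 187, 189, 188, 189, 190, 190, 189, 190, 190, 189, 188, 191, 195, 178, 103, 112, 117, 117, 115, 115, 109, 143, 205, 195, 196, 183, 114, 144, 234, 223] [222, 221, 222, 222, 222, 223, 228, 206, 92, 115, 135, 135, 137, 139, 144, 143, 115, 72, 72, 67, 108, 185, 207, 202, 20
[... 1446 characters left out ...]
, 228, 211, 123, 133, 137, 139, 141, 143, 143, 128, 85, 76, 74, 90, 161, 211, 203, 201, 200, 201, 201, 201, 202, 202, 204, 202, 201, 202, 202, 201, 200, 209, 229, 228, 225, 198, 200, 200, 202, 202, 203, 201, 204, 203, 203, 204, 214, 197, 100, 77, 92, 133, 143, 143, 144, 143, 142, 134, 130, 183, 224, 226, 224, 224, 224, 223, 224]
255  [222, 221, 221, 222, 222, 221, 223, 227, 208, 110, 129, 137, 140, 142, 141, 144, 135, 97, 74, 72, 93, 162, 210, 202, 201, 199, 200, 203, 201, 202, 201, 201, 203, 201, 200, 202, 202, 201, 202, 201, 201, 202, 200, 201, 202, 203, 202, 201, 202, 203, 201, 202, 203, 203, 209, 188, 60, 99, 141, 143, 142, 141, 142, 140, 127, 142, 215, 224, 225, 223, 224, 224, 223, 223]
```

```bash
python3 -m pendant '{"fingers":[66,66,66,66,66,66,66,27,27,27,27,27,27,27,27],"translation":[[0,0,0],[0,0,-40],[0,0,-40],[0,0,-30],[0,0,-10],[0,0,0],[0,0,0],[0,0,0],[0,0,0],[0,0,0],[0,0,0],[0,0,0],[0,0,0],[0,0,0],[0,0,0]],"rotation":[[0,0,0],[0,0,0],[0,0,0],[0,0,0],[0,0,0],[0,0,0],[0,0,0],[0,0,0],[0,0,0],[0,0,0],[0,0,0],[0,0,0],[0,0,0],[0,0,0],[0,0,0]]}' 12
```

```text
t: 9.4
position: [0.6587, 0.125, 0.1068]
tcp_rot: [0.0, 0.087, 0.996, 0.0]
wrist_force: [1.6, -3.5, 2.5]
width: 0.291
gripper_force: 2.0
```

```bash
python3 -m pendant '{"fingers":[22,22,22,22,22],"translation":[[0,0,0],[0,0,0],[0,0,0],[0,0,0],[0,0,0]],"rotation":[[0,0,0],[0,0,0],[0,0,0],[0,0,0],[0,0,0]]}' 15
```

```text
t: 9.9
position: [0.659, 0.1265, 0.1068]
tcp_rot: [0.001, 0.086, 0.996, 0.001]
wrist_force: [4.7, 3.3, 0.1]
width: 0.258
gripper_force: 15.0
```

```bash
python3 -m pendant '{"fingers":[22,22,22,66,66,66,66,66,66,66,66,66,66,66,66],"translation":[[0,0,0],[0,0,0],[0,0,0],[0,0,0],[0,0,0],[0,0,0],[0,0,0],[0,0,35],[0,0,30],[-5,-28.7,0],[-5,-28.7,0],[-5,-28.7,0],[0,0,0],[0,0,0],[0,0,0]],"rotation":[[0,0,0],[0,0,0],[0,0,0],[0,0,0],[0,0,0],[0,0,0],[0,0,0],[0,0,0],[0,0,0],[0,0,0],[0,0,0],[0,0,0],[0,0,0],[0,0,0],[0,0,0]]}' 15
python3 - <<'E'
from h import *
import pickle
f=grab_frame("wrist"); cv2.imwrite("pics/w3.png",cv2.resize(f["pixels"],(800,600))[150:420]); pickle.dump(f,open("w3.pkl","wb"))
print(robot.state()["position"])
E
```

```text
t: 11.4
position: [0.6436, 0.0397, 0.1716]
tcp_rot: [-0.0, 0.087, 0.996, 0.0]
wrist_force: [0.2, 0.6, -0.2]
width: 0.71
gripper_force: 0.0
[0.64356174 0.03986382 0.1715681 ]
```

View pics/w3.png

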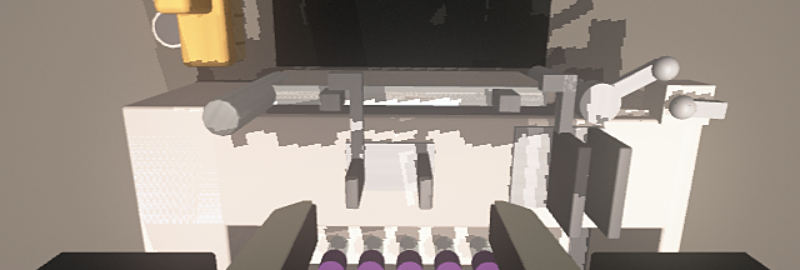

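The wide sliding plate (575,180) has moved up against its stop near the fixed plate (605,180). The narrow catch (355–425,185) is between the fingers and still locked. I'll squeeze it now.

```bash
python3 -m pendant '{"fingers":[66,66,66,66,22,22,22,22,22,22,22,22,22,22,22,22,22],"translation":[[0,0,-30],[0,0,-25],[0,0,-10],[0,0,0],[0,0,0],[0,0,0],[0,0,0],[0,0,0],[0,0,0],[0,0,0],[0,0,0],[0,0,0],[0,0,0],[0,0,0],[0,0,0],[0,0,0],[0,0,0]],"rotation":[[0,0,0],[0,0,0],[0,0,0],[0,0,0],[0,0,0],[0,0,0],[0,0,0],[0,0,0],[0,0,0],[0,0,0],[0,0,0],[0,0,0],[0,0,0],[0,0,0],[0,0,0],[0,0,0],[0,0,0]]}' 15
```

```text
t: 13.15
position: [0.6447, 0.0407, 0.1076]
tcp_rot: [0.001, 0.086, 0.996, 0.001]
wrist_force: [3.7, 6.7, 2.4]
width: 0.26
gripper_force: 15.0
```

```bash
python3 -m pendant '{"fingers":[66,66,66,66,66,66,40,40,40,40,40,40,40,14,14,14,14,14,14],"translation":[[0,0,0],[0,0,0],[0,0,0],[0,0,35],[0,0,35],[-24,-33,0],[-24.3,-33,0],[0,0,0],[0,0,0],[0,0,-30],[0,0,-35],[0,0,0],[0,0,0],[0,0,0],[0,0,0],[0,0,0],[0,0,0],[0,0,0],[0,0,0]],"rotation":[[0,0,0],[0,0,0],[0,0,0],[0,0,0],[0,0,0],[0,0,0],[0,0,0],[0,0,0],[0,0,0],[0,0,0],[0,0,0],[0,0,0],[0,0,0],[0,0,0],[0,0,0],[0,0,0],[0,0,0],[0,0,0],[0,0,0]]}' 30
```

```text
t: 15.05
position: [0.5959, -0.0276, 0.1128]
tcp_rot: [0.001, 0.087, 0.996, -0.0]
wrist_force: [-1.3, -2.8, 6.3]
width: 0.17
gripper_force: 30.0
```

```bash
python3 -c "
import numpy as np
q=np.radians(np.linspace(0,84,19));x=-170*np.sin(q);y=90-170*np.cos(q);c,s=np.cos(np.radians(-10)),np.sin(np.radians(-10))
P=np.c_[c*x-s*y,s*x+c*y];print(np.diff(P,axis=0).round(1).tolist())"
```

```text
[[-13.5, 3.0], [-13.2, 4.0], [-12.9, 5.1], [-12.4, 6.1], [-11.9, 7.1], [-11.2, 8.1], [-10.6, 9.0], [-9.8, 9.8], [-9.0, 10.6], [-8.1, 11.2], [-7.1, 11.9], [-6.1, 12.4], [-5.1, 12.9], [-4.0, 13.2], [-3.0, 13.5], [-1.8, 13.7], [-0.7, 13.8], [0.4, 13.8]]
```

```bash
python3 -m pendant '{"fingers":[14,14,14,14,14,14],"translation":[[-13.5,3,0],[-13.2,4,0],[-12.9,5.1,0],[-12.4,6.1,0],[-11.9,7.1,0],[0,0,0]],"rotation":[[0,0,0],[0,0,0],[0,0,0],[0,0,0],[0,0,0],[0,0,0]]}' 40
```

```text
t: 15.65
position: [0.5315, -0.0031, 0.1128]
tcp_rot: [0.001, 0.087, 0.996, -0.001]
wrist_force: [2.7, -9.7, 2.9]
width: 0.167
gripper_force: 33.5
```

```bash
python3 -m pendant '{"fingers":[14,14,14,14,14,14,14,14,14,14,14,14,14,14,14,14],"translation":[[-11.2,8.1,0],[-10.6,9,0],[-9.8,9.8,0],[-9,10.6,0],[-8.1,11.2,0],[-7.1,11.9,0],[-6.1,12.4,0],[-5.1,12.9,0],[-4,13.2,0],[-3,13.5,0],[-1.8,13.7,0],[-0.7,13.8,0],[0.4,13.8,0],[0,0,0],[0,0,0],[0,0,0]],"rotation":[[0,0,0],[0,0,0],[0,0,0],[0,0,0],[0,0,0],[0,0,0],[0,0,0],[0,0,0],[0,0,0],[0,0,0],[0,0,0],[0,0,0],[0,0,0],[0,0,0],[0,0,0],[0,0,0]]}' 40
python3 - <<'E'
from h import *
p=robot.state()["position"]; h=np.array([.6095+.0156,.0515+.0886]); d=p[:2]-h
print("gate deg", np.degrees(np.arctan2(-d[0],-d[1]))+ -10 , np.linalg.norm(d))
a=grab_frame("scene"); b=grab_frame("side")
A=cv2.resize(a["pixels"][195:345,220:420],(400,300),interpolation=cv2.INTER_CUBIC)
B=cv2.resize(b["pixels"][180:360,250:490],(400,300),interpolation=cv2.INTER_CUBIC)
cv2.imwrite("pics/e.png",np.hstack([A,B]))
E
```

```text
t: 17.25
position: [0.4554, 0.1518, 0.1124]
tcp_rot: [0.0, 0.087, 0.996, -0.0]
wrist_force: [-1.4, -2.6, 7.9]
width: 0.165
gripper_force: 33.6
gate deg 83.94758844716591 0.17008497825522959
```

View pics/e.png

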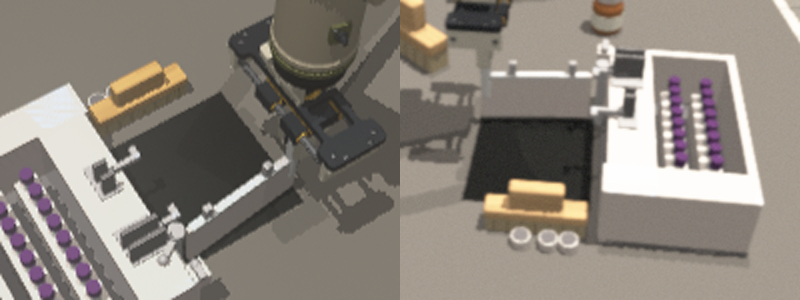

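The gate stands open at about 84° and is held by its handle. The mat is clear, and the brush and caps stand on the bench to its right. Handing in.

```bash
python3 -c "
from station import robot
print(robot.finish_job())"
```

```text
the job is handed in; nothing more can be done
None
```

The job is handed in, but the hand-in returned no verdict: the caps are swept off the mat, the brush is set down beside it, both catches are squeezed in order (wide, then narrow), and the gate is held open at about 84°.

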